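Hold a pellet die under load in the hand press

TASK

The pellet die sits in the pulled-out carriage of the small hand press. Push the carriage in until you feel it meet its stop, then press the black cap on top of the press down: the ram first sinks freely onto the die, then the cap sinks into the ram's sleeve against a stiffer spring. Keep it pushed in so that the dark line round the cap's stem is level with the sleeve's rim (10 mm of spring travel), never bottom the spring out, and finish while holding it there; leave the jar, the beaker and the loose punch alone.

Things in the scene. Friction and masses are not known exactly. Their poses are not given: they have to be found in the camera images.
- press: Grey foot of the hand press, fixed, 12 mm thick, with two steel rails (tops 26 mm above the worktop) and, on its +x side, a steel column 18 mm in diameter, 142 mm tall, 83 mm from the ram's axis. Origin on the worktop exactly under the ram's axis; z up. The carriage runs along the foot's y axis: out is -y, in (home) is +y. The foot spans x -46 to +100 mm, y -128 to +58 mm. Position and yaw differ from run to run
- head: Grey arm of the press, 30 mm thick, clamped to the column, fixed; its boss round the ram is 48 mm in diameter. Origin on the ram's axis at the underside of the arm. It is clamped at a different height each time (78 to 98 mm above the worktop), so the ram's free travel before it meets the die differs (4 to 24 mm)
- carriage (a joint): How far the carriage has been pushed in, m: 0 fully out, 0.080 home, where it is stopped by two rubber buffers. It slides with about 2 N of friction and stays where it is left
- carriage_knob (a point): Centre of the top of the carriage's handle knob: black upright knob, 22 mm in diameter over its upper 25 mm, 50 mm tall, top 72 mm above the worktop; it stands 130 mm out (press -y) from the centre of the die's pocket and moves with the carriage. Push it toward press +y, or pinch it from above
- carriage_pocket (a point): Centre of the floor of the round pocket in the carriage, 22 mm above the worktop, inside a ring 49 mm inside diameter and 8 mm high; under the ram's axis when the carriage is home
- die: Loose knurled steel cylinder 45 mm in diameter and 38 mm tall, about 0.27 to 0.45 kg, standing in the carriage pocket; origin at the centre of its underside, z up; its top is 60 mm above the worktop
- ram (a joint): How far the ram (steel sleeve, 30 mm in diameter, sliding vertically in the head) has sunk, m: 0 at rest at the top, grows downward, stop at 0.034. A weak return spring resists with 2 to 5 N and lifts it again when let go
- ram_pad (a point): Centre of the underside of the ram's round pressing pad, 24 mm in diameter, 14 mm under the underside of the head when the ram is at rest; it sinks with the ram
- cap (a joint): How far the cap's stem is pushed into the ram's sleeve, m: 0 at rest, 0.010 when the dark line is level with the sleeve's rim, 0.020 bottomed out. Spring: about 5 N to start it moving, then 0.8 N per mm, about 13 N in all at 0.010; it springs back when let go. Because it needs more than the ram's weak spring, it moves only once the ram rests on the die
- cap_top (a point): Centre of the flat top of the black round cap, 44 mm in diameter and 18 mm thick (flat 38 mm across), 118 mm above the underside of the head when at rest; it sinks by ram plus cap. It is pressed straight down
- tablet_jar: Amber glass jar with black cap, 58 mm in diameter, 104 mm tall; origin at the centre of its underside. Bystander
- beaker: Clear beaker 54 mm in diameter, 70 mm tall; origin at the centre of its underside. Bystander
- die_punch: Loose steel punch standing on its flange, 27 mm in diameter, 52 mm tall; origin at the centre of its underside. Bystander
Things that resemble listed ones, but are neither listed nor needed, are in the scene too. Of the things like the die, leave any that is orange or red; of the rest the larger one is meant.

How it is judged:
By the outcome, as a careful person would: the job done as asked, in the order asked, and still so for the second after the job is handed in, while the arm keeps its last pose, push and grip.
It also fails if it takes over 48 s, if anything falls off the work surface, if the arm or the gripper's body presses on something with over 40 N, if the wrist force passes 120 N, or if a joint passes its speed limit or range.

ROBOT

A 6-joint arm with a two-finger parallel gripper is mounted at the origin on a cart in front of the work surface, level with it; the furniture and walls round the work are solid. World frame = base frame: x ahead of the robot, y to its left, z up, the work surface at z = 0. Lengths are in m, angles in rad, forces in N, time in s.
With the tool pointing down it reaches from about 0.375 to 0.975 m from the base axis. Payload 3.8 kg.
Tool frame: the origin (TCP) lies midway between the tips of the shut fingers; the grasp point (between the pads) lies 19 mm behind it; z points along the fingers, y is the line along which they close (so a half turn about z gives the same grasp; the last joint's range is limited). The gripper opens to 88 mm and grips with 3 to 60 N. Pads are 18 mm wide; open, the fingers measure 123 mm over their backs; the gripper's body (75 mm by 187 mm) begins 45 mm behind the grasp point.
Start: joints at [-1.213, 0.264, 1.604, -0, 1.274, -0.037], TCP at [0.26, -0.623, 0.239] pointing down, gripper open.
Joint ranges: [-2.63, 2.63], [-0.94, 2.18], [0.31, 2.57], [-1.31, 4.45], [0, 2.66], [-2.55, 2.55]. Speed limits (rad/s): [2.57, 2.57, 3.14, 3.14, 3.14, 3.14].

INTERFACE

Orientations are given as a rotation vector (axis times angle).
In Python, from cell import manip, inverse_kinematics, cams, order gives the robot as it stands. Calls block until the motion is done:
- manip.move_pose(position, orientation): joint-space move of the TCP to a pose.
- manip.move_linear(position, rate=0.15, rot=None): straight line of the TCP; rot=None keeps the orientation; rate is the mean speed in m/s.
- manip.set_joints(angles): joint-space move.
- manip.set_gripper(opening, force=None): finger opening in m; force is the grip in N (None keeps the last); returns when the fingers have stopped.
- manip.dwell(seconds).
- inverse_kinematics(position, orientation): joint angles nearest the present ones, or None.
- manip.state(): the state.
- cams.capture(name): name is "scene" or "top" or "wrist"; returns a dict with "image" (384x512x3 uint8, blue, green, red), "z_map" (384x512 float32, m along the optical axis (not along the pixel's ray), 0 where there is no reading), "intrinsics" (3x3 intrinsics, pixels), "position" and "orientation" of the camera in the world; the wrist camera has in their place "T_tool_cam" (4x4, takes a point from camera to tool coordinates, whose origin is the TCP and whose axes are the flange's). Camera axes: x right, y down, z forward; pixel columns grow to the right and rows downward; lengths in m; the calibration is good to about 2 mm. A picture is of the moment at which its call begins: read the wrist's pose just before it.
A pose or a line that the arm cannot do raises manip.IKError and nothing moves.
- order.close_job(): hands the job in; it is judged then, once.
The state is a dict: "clock": time; "joint_pos": joint angles; "joint_velocities": joint speeds; "tau": joint torques, N m; "tool_pos": TCP position; "tcp_rot": TCP orientation; "contact_force": force on the tool from outside, world axes, zero at the start; "moment": the same for the moment, N m; "gripper_width": finger opening in m; "grasp_force": force on a finger pad.
Only numpy, scipy, OpenCV 4.12 (cv2) and the standard library are available. Lean on these libraries where they do the work, as an engineer would, in place of code of your own. Each camera call takes 0.05 s, during which the arm holds its last target. There are 200 camera calls.

## Working session

There is one attempt and no reset: what is moved stays moved. The work goes in short steps, each a Python script; the robot and the scene stay as the last script left them, time stands still between calls to the robot, and variables do not carry over. Pictures are saved under pics/ and viewed, at most 10 in all, crops included, and the job is handed in when it is done.

```bash
ls; mkdir -p pics; python3 - <<'E'
from cell import cams,manip
import cv2,numpy as np,pickle
d={}
for n in("scene","top"):
    c=cams.capture(n);d[n]=c;cv2.imwrite(f"pics/{n}0.png",c["image"]);print(n,c["position"],c["orientation"],c["intrinsics"].tolist())
pickle.dump(d,open("c0.pkl","wb"))
s=manip.state();print(s["clock"],s["tcp_rot"],s["contact_force"])
E
```

```text
pics
scene [-0.05147989 -0.54000582  0.49386518] [-1.82080075  0.80688187 -0.58120153] [[414.24700601188016, 0.0, 257.89774419967665], [0.0, 414.24700601188016, 192.97984474236966], [0.0, 0.0, 1.0]]
top [ 0.33127048 -0.00540526  1.32118231] [-2.1419262   2.08797189 -0.20953881] [[411.9840226993294, 0.0, 257.5599301514263], [0.0, 411.9840226993294, 197.31690857146287], [0.0, 0.0, 1.0]]
0.1 [-3.07856901e+00 -6.15905670e-01  5.58176948e-04] [-0.07943599 -0.00779749  0.04485592]
```

View pics/scene0.png

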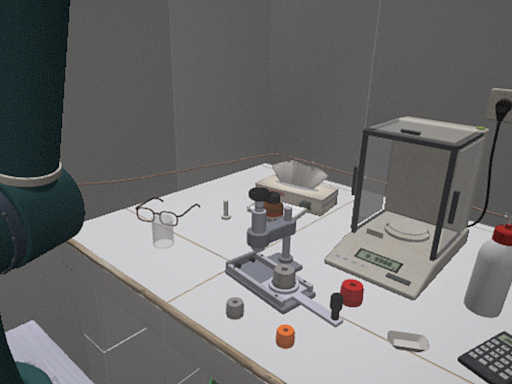

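View pics/top0.png

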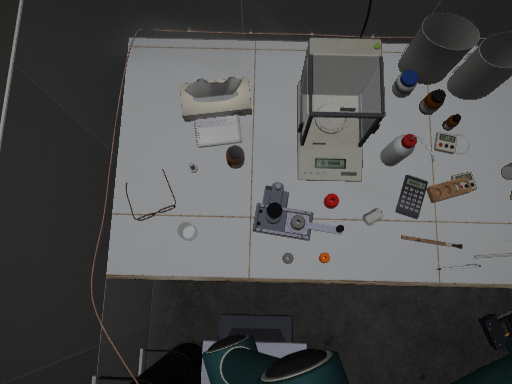

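The top view shows the press cap at (274,211), the column at (278,187), the die in the carriage at (298,222) and the knob at (340,229). The die-like things are grey in the carriage (298,222), a smaller grey one (288,258), orange (324,258) and red (331,200). The larger non-orange, non-red one, in the carriage, is the die meant. Next I confirm it in a crop and measure.

```bash
cat > h.py <<'E'
import numpy as np,cv2
from scipy.spatial.transform import Rotation as R
def ray(c,uv,z):
    K=c["intrinsics"];d=R.from_rotvec(c["orientation"]).as_matrix()@np.linalg.inv(K)@np.array([*uv,1.])
    p=np.array(c["position"]);return p+d*(z-p[2])/d[2]
def cloud(c):
    K=c["intrinsics"];h,w=c["z_map"].shape;u,v=np.meshgrid(np.arange(w),np.arange(h));Z=c["z_map"]
    P=np.stack([(u-K[0,2])/K[0,0]*Z,(v-K[1,2])/K[1,1]*Z,Z],-1)
    return P@R.from_rotvec(c["orientation"]).as_matrix().T+np.array(c["position"])
E
python3 - <<'E'
import pickle;from h import *
d=pickle.load(open("c0.pkl","rb"))
t=d["top"];im=t["image"];P=cloud(t)
cv2.imwrite("pics/crop.png",cv2.resize(im[170:275,240:360],None,fx=6,fy=5.7,interpolation=cv2.INTER_CUBIC))
g=im.max(2)
def blob(c,box,thr,z=None):
    u0,v0,u1,v1=box;m=(c["image"].max(2)[v0:v1,u0:u1]<thr).astype(np.uint8)
    n,l,s,ce=cv2.connectedComponentsWithStats(m)
    for i in range(1,n):
        if s[i,4]>12:
            Q=cloud(c)[v0:v1,u0:u1][l==i]
            print("blob",ce[i]+[u0,v0],s[i]+[u0,v0,0,0,0],"zmed",np.median(Q,0),"zmax",np.percentile(Q[:,2],90))
print("top cap");blob(t,(258,198,292,225),50)
print("top knob");blob(t,(330,220,352,238),60)
s=d["scene"]
print("scene cap");blob(s,(240,180,275,205),50)
print("scene knob");blob(s,(322,285,350,325),50)
for n,uv in dict(cap=(274,211),head=(272,196),col=(278,187),die=(298,222),table=(230,240)).items(): print(n,P[uv[1]-1:uv[1]+2,uv[0]-1:uv[0]+2].reshape(-1,3).mean(0))
print("col",ray(t,(278,187),.142),"die",ray(t,(298,222),.06),"knob",ray(t,(340,229),.072),"cap",ray(t,(274,211),.206))
E
```

```text
top cap
blob [274.02941176 210.26470588] [266 203  17  16 204] zmed [ 0.5234348  -0.04594989  0.19975844] zmax 0.2027438462842411
top knob
blob [339.53333333 228.17777778] [336 225   8   7  45] zmed [ 0.49542921 -0.2516231   0.06948703] zmax 0.07204567807081683
scene cap
blob [261.7755102 195.3877551] [249 188  26  15 196] zmed [ 0.52154689 -0.0535952   0.1948398 ] zmax 0.20207056424986392
scene knob
blob [335.63207547 307.35849057] [331 298  12  22 106] zmed [ 0.49035008 -0.25817121  0.05306583] zmax 0.06652301973473848
cap [ 0.52100679 -0.04597858  0.20055707]
head [ 0.58153807 -0.04241452  0.11132238]
col [ 0.60307589 -0.05867269  0.13997836]
die [ 0.51726223 -0.12900916  0.02535923]
table [ 0.45730014  0.08615054 -0.00118557]
col [ 0.60261181 -0.05858058  0.142     ] die [ 0.5122943  -0.12571243  0.06      ] knob [ 0.49233522 -0.25260172  0.072     ] cap [ 0.5200858  -0.04578089  0.206     ]
```

View pics/crop.png

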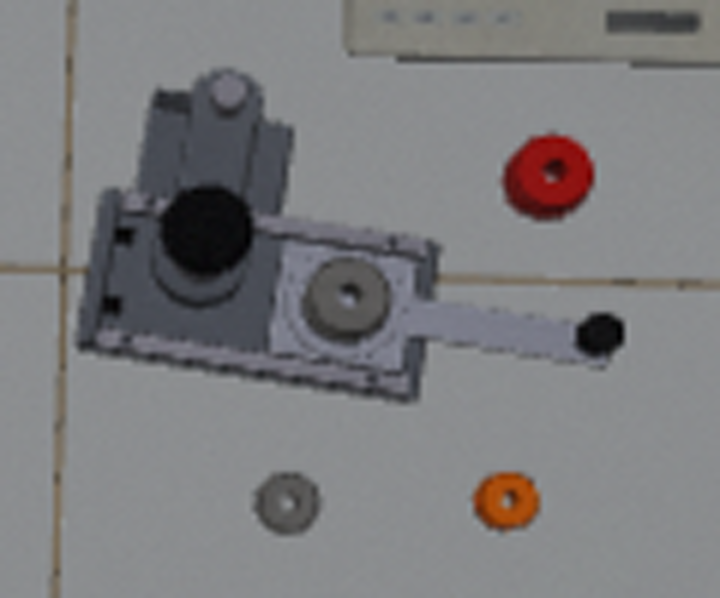

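The crop shows the carriage die at crop (347,297), clearly larger than the grey loose one at (288,502). It is the one meant and stays in its pocket. The axis is near (0.522,-0.046), the knob near (0.4935,-0.252), and yaw is about -8.3°. Now I push.

```bash
cat > g.py <<'E'
import numpy as np
from cell import manip,inverse_kinematics,cams,order
yaw=np.radians(-8.3); u=np.array([-np.sin(yaw),np.cos(yaw),0]); axis=np.array([.5215,-.046,0])
def rot():
    best=None
    for h in (90,-90):
        a=(yaw+np.radians(h))/2; r=np.pi*np.array([np.cos(a),np.sin(a),0])
        q=inverse_kinematics(np.array([.49,-.30,.15]),r)
        if q is not None:
            d=np.abs(np.array(q)-manip.state()["joint_pos"]).max()
            if best is None or d<best[0]: best=(d,r)
    return best[1]
def st():
    s=manip.state(); return s["clock"],np.array(s["tool_pos"]),np.array(s["contact_force"])
E
python3 - <<'E'
from g import *
r=rot();np.save("r.npy",r);print(r)
manip.set_gripper(0.0,20)
k=np.array([.4935,-.252,0]); p=k-u*.040
manip.move_pose(p+[0,0,.13],r); print(st())
manip.move_linear(p+[0,0,.052],.12)
t,x0,f0=st();print(t,x0,f0)
x0=p+[0,0,.052]
s=0; hist=[]
while s<.125:
    s+=.012 if s<.07 else .003
    manip.move_linear(x0+u*s,.06)
    t,x,f=st(); F=-(f-f0)@u; hist.append((round(s,3),round((x-x0)@u,4),round(F,1)))
    if F>9: break
for h in hist: print(h)
print(t,f)
E
```

```text
[2.37637781 2.05485593 0.        ]
(2.9417, array([ 0.48793095, -0.29271263,  0.13058573]), array([-0.58742792,  0.60680097, -0.03216944]))
3.7417 [ 0.48812396 -0.29207649  0.05245972] [ 0.28154607 -0.36765745 -0.39647906]
(0.012, np.float64(0.0125), np.float64(0.4))
(0.024, np.float64(0.0246), np.float64(-0.4))
(0.036, np.float64(0.0366), np.float64(-0.8))
(0.048, np.float64(0.0487), np.float64(-0.5))
(0.06, np.float64(0.0607), np.float64(-0.2))
(0.072, np.float64(0.0727), np.float64(-0.7))
(0.075, np.float64(0.0753), np.float64(-0.1))
(0.078, np.float64(0.0781), np.float64(0.1))
(0.081, np.float64(0.0812), np.float64(0.1))
(0.084, np.float64(0.0843), np.float64(0.3))
(0.087, np.float64(0.0873), np.float64(0.6))
(0.09, np.float64(0.0903), np.float64(0.1))
(0.093, np.float64(0.0933), np.float64(0.7))
(0.096, np.float64(0.0963), np.float64(0.6))
(0.099, np.float64(0.0979), np.float64(6.1))
(0.102, np.float64(0.0984), np.float64(16.4))
8.3417 [ -3.9041146  -16.31833587  -1.5323758 ]
```

A firm stop came at about 98 mm, which is 20 mm of approach plus about 80 mm of stroke. I back off, rise and check.

```bash
python3 - <<'E'
from g import *; from h import *
p=st()[1]
manip.move_linear(p-u*.02,.1); manip.move_linear(p-u*.02+[0,0,.19],.25)
c=cams.capture("top");im=c["image"]
cv2.imwrite("pics/top1.png",cv2.resize(im[170:275,230:350],None,fx=6,fy=5.7,interpolation=cv2.INTER_CUBIC))
s=cams.capture("scene");cv2.imwrite("pics/scene1.png",cv2.resize(s["image"][170:330,200:360],None,fx=3.7,fy=3.7,interpolation=cv2.INTER_CUBIC))
print(st())
E
```

```text
(9.7333, array([ 0.49781771, -0.21327979,  0.23965779]), array([-0.58654063,  0.28586208,  0.34491848]))
```

View pics/scene1.png

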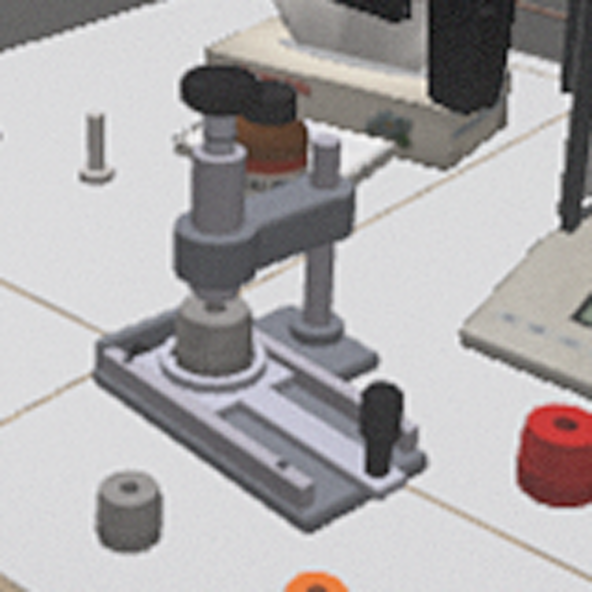

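The carriage is home, with the die at (213,340) seated under the pad and the cap above at (220,90). Now the press, logging force against height.

```bash
python3 - <<'E'
from g import *
manip.move_linear(axis+[0,0,.24],.15)
manip.move_linear(axis+[0,0,.212],.1)
manip.dwell(.2);f0=st()[2]
z=.212;H=[]
while z>.1855:
    z-=.0015; manip.move_linear(axis+[0,0,z],.02)
    t,x,f=st();F=(f-f0)[2];H.append((round(z,4),round(x[2],4),round(F,1)))
    if F>10.5: break
for h in H: print(*h)
print(t,x,f0,f)
np.save("f0.npy",f0)
E
```

```text
0.2105 0.2107 0.6
0.209 0.2088 0.3
0.2075 0.2073 -0.5
0.206 0.2058 0.1
0.2045 0.2043 0.3
0.203 0.2029 -0.7
0.2015 0.2016 1.2
0.2 0.2002 2.6
0.1985 0.1986 2.3
0.197 0.1969 3.0
0.1955 0.1955 3.2
0.194 0.194 2.6
0.1925 0.1925 3.7
0.191 0.1914 5.5
0.1895 0.1901 7.9
0.188 0.1889 8.0
0.1865 0.1876 9.2
0.185 0.1863 9.8
16.15 [ 0.52173732 -0.04602796  0.18628788] [ 0.47301975  0.40761103 -0.12720014] [-3.27542263  1.13423904  9.69066341]
```

The kink is at z ≈ 0.192, just as the geometry predicts, so the target is an actual z of 0.182 and about 13 N.

```bash
python3 - <<'E'
from g import *; from h import *
f0=np.load("f0.npy")
def avg():
    a=[]
    for _ in range(6):
        manip.dwell(.08);t,x,f=st();a.append([x[2],(f-f0)[2]])
    return t,*np.mean(a,0)
z=.185
for zc in (.1835,.182,.181):
    z=zc;manip.move_linear(axis+[0,0,z],.02)
for _ in range(4):
    t,m,F=avg();print(z,t,m,F)
    if abs(m-.182)<.0003: break
    z-=np.clip(m-.182,-.001,.001);manip.move_linear(axis+[0,0,z],.02)
s=cams.capture("scene");cv2.imwrite("pics/scene2.png",cv2.resize(s["image"][180:270,220:310],None,fx=6.5,fy=6.5,interpolation=cv2.INTER_CUBIC))
E
```

```text
0.181 17.4 0.18291324465314937 12.968203971657664
0.18008675534685062 18.15 0.18211326121781254 13.410950358924117
```

View pics/scene2.png

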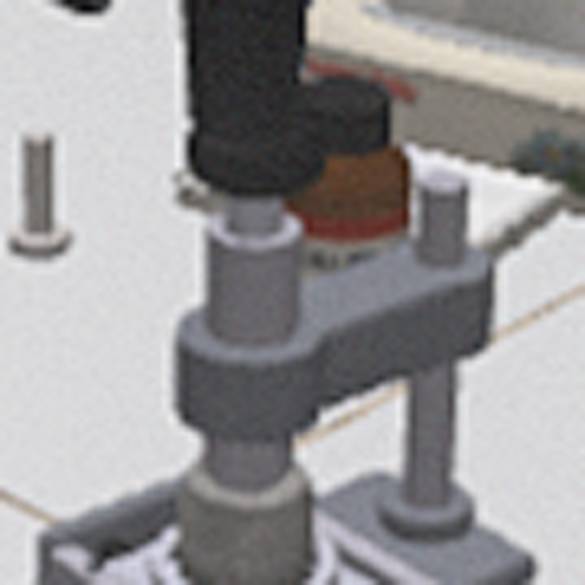

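The fingers hold the cap (around 255,165), the ram rests on the die at (245,480), and no stem line shows above the sleeve rim at (255,225). Height (9.9 mm of spring travel) and force (13.4 N) agree, so I hand it in.

```bash
python3 -c "
from cell import order;print(order.close_job())"
```

```text
the job is handed in; nothing more can be done
None
```

The carriage is pushed home to its stop, and the job was handed in with the cap held at about 9.9 mm of spring travel (about 13.4 N), the spring not bottomed out; the jar, beaker and punch were never approached.

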